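# Set the bead counter's dial and press start

## Robot

A 6-joint arm with a two-finger parallel gripper is mounted at the origin on the work surface. World frame = base frame: x ahead of the robot, y to its left, z up, the work surface at z = 0. Lengths are in mm, angles in rad, forces in N, time in s.
With the tool pointing down it reaches from about 275 to 725 mm from the base axis. Payload 15.9 kg.
Tool frame: the origin (TCP) lies at the very end of the fingers, on their centre line; the grasp point (between the pads) lies 19 mm behind it (manip.grasp_offset is the distance from the TCP to the grasp point, in mm); z points along the fingers, y is the line along which they close (so a half turn about z gives the same grasp; the last joint's range is limited). The gripper opens to 85 mm and grips with 20 to 120 N. Pads are 22 mm wide; open, the fingers measure 114 mm over their backs; the gripper's body (76 mm by 85 mm) begins 54 mm behind the grasp point. The pads swing forward as they close: fully open they stand 13 mm farther back than shut.
Start: joints at [1.248, 0.213, -0.034, 1.323, 0, 1.571], TCP at [158.605, 474.162, 231.306] pointing down, gripper open.
Joint ranges: [-2.98, 2.98], [-0.74, 1.72], [-1.14, 1.35], [-2.1, 2.04], [-1.57, 1.44], [-3.14, 3.14]. Speed limits (rad/s): [1.89, 1.89, 2.39, 2.57, 3.14, 3.14].

## Interface

Orientations are given as a 3x3 rotation matrix whose columns are the frame's x, y, z axes.
In Python, from bench import sensors, optics, order, manip gives the robot as it stands.
- The arm moves only by the tool step_arm, never from a script. Its argument "commands" is one flat list of numbers, 7 for each row, row after row: the turn, a rotation vector about the tool's x, y, z scaled (see below), then the shift along the tool's x, y, z scaled (see below), then the opening, from 0 (shut) to 1 (fully open). In form: [ax, ay, az, x, y, z, jaw, ax, ay, az, x, y, z, jaw, ...]. A call has 1 to 20 rows; each row shifts and turns the commanded pose from where the row before left it, along the tool's axes as they then stand; what a row does not reach is not made up. The controller multiplies each number of a shift by 0.04 m and each number of a turn by 5 degrees. A row lasts 1/10 s, in which the tool goes at most 50 mm and 8.59 degrees, less where a joint would pass 70% of its speed; a pose out of reach is approached as far as the arm can. A call with a number of a shift or a turn outside -1 to 1 is refused whole. A call with a gripper value outside its range is refused whole. The fingers move at their own pace and stop on an object; "newtons" is the grip in N (left out, the last holds). Time passes only in rows, so rows that do not move let the fingers close. It gives the time, the measured TCP pose, the force, the opening and the grip force at its end, in the units of the state.
- sensors.get_obs(): the state, without advancing time (a new reading comes with each control period).
- optics.read_camera(name): name is "side" or "top"; returns a dict with "frame" (480x640x3 uint8, red, green, blue), "intrinsics" (3x3 intrinsics, pixels), "R" (3x3) and "t" (3): a world point X has camera coordinates R X + t. Camera axes: x right, y down, z forward; pixel columns grow to the right and rows downward; lengths in mm; the calibration is good to about 2 mm. A picture is of the moment at which its call begins. There is no depth.
- order.job_done(): hands the job in; it is judged then, once.
The state is a dict: "time": time; "joint_pos": joint angles; "qvel": joint speeds; "tau": joint torques, N m; "position": TCP position; "orientation": TCP orientation; "wrist_force": force on the tool from outside, world axes, zero at the start; "wrist_torque": the same for the moment, N m; "opening": opening from 0.0 (shut) to 1.0 (fully open); "grasp_force": force on a finger pad.
Only numpy, scipy, OpenCV 4.12 (cv2) and the standard library are available. Lean on these libraries where they do the work, as an engineer would, in place of code of your own. Each camera call takes 0.05 s, during which the arm holds its last target. There are 200 camera calls.

## Task

With a fingertip, push the post on the bead counter's dial round, in either direction, until the dial's index mark lines up with the one long line on the scale around it. Then, and only then, press the start button right down with a fingertip and let it come up again. Push gently, grip and lift nothing, and leave the counter and the bottles, bins and tools around it where they stand.

Things in the scene. Friction and masses are not known exactly. Their poses are not given: they have to be found in the camera images.
- dial_center (a point): centre of the dial's flat top, on its upright turning axis. The dial is a ivory plastic disc, 120 mm across and 12 mm thick, on the deck of the bead counter (white box, 200 x 340 mm, 60 mm tall, 3 kg, standing loose on the table; its top is 60 mm above the table). The dial's top is 79 mm above the table. It turns endlessly both ways about the vertical, with friction (about 2 N of push at the post turns it) and stays where it is left
- index_mark (a point): outer end of the dial's index mark, 58 mm from the dial's axis, on its top: a black radial line 40 mm long and 4 mm wide painted on the dial, on the side opposite the post. Its x axis points radially outward, z up
- post_top (a point): top centre of the finger post that stands up on the dial: an ivory pin 14 mm in diameter, 28 mm tall above the dial's top, 40 mm from the dial's axis, exactly opposite the index mark. It moves round with the dial; push it sideways along its circle. Nothing else stands on the dial
- target_line (a point): inner end of the target scale line, 64 mm from the dial's axis: the one long black line (21 mm long, 5 mm wide, radial) on the aluminium scale ring (170 mm across, its top 13 mm below the dial's top) around the dial; the other scale lines are 5 mm long and thin. Its x axis points radially outward along the line, z up. The ring is clamped tight: it is not to be turned
- dial (a joint): angle of the dial's index mark from the target line, rad, growing counterclockwise seen from above; 0 or any multiple of 2 pi means that the index mark lines up with the target line
- start_top (a point): top centre of the start button's cap: a round ivory cap 28 mm across in a grey housing on the counter's deck, beside the dial. It is pressed straight down, travels 6 mm, is sprung (about 5 N when right down) and comes up by itself
- start (a joint): how far the start button is pressed, m: 0 up, 0.006 right down
- counter_top (a point): centre of the counter's flat deck, 60 mm above the table; x and y axes along the box's 200 and 340 mm sides, turned with the box. On the deck also stand a round feed cup full of beads (60 mm across, 16 mm tall, at x 65, y -50 mm), a clear jar, and the button (at x -35, y -105 mm); the dial's axis is at x 0, y 75 mm
- bead_jar: bystander, leave alone: bead jar on the counter's deck: clear, 36 mm across, 50 mm tall; origin at the centre of its underside
- bin_a: bystander, leave alone: smoky drawer bin full of beads, 150 x 75 x 35 mm; origin at the centre of its underside
- bin_b: bystander, leave alone: second drawer bin full of beads, 150 x 75 x 35 mm; origin at the centre of its underside
- driver: bystander, leave alone: screwdriver lying on the table, 150 mm long; origin at its middle
- glue: bystander, leave alone: white glue bottle, 36 mm across, 100 mm tall; origin at the centre of its underside
- wire_spool: bystander, leave alone: copper wire spool, 56 mm across, 30 mm tall; origin at the centre of its underside
- findings_cup: bystander, leave alone: white bowl, 70 mm across, 45 mm tall; origin at the centre of its underside

How it is judged (in metres and radians):
On the way, in this order (a step that is already met when the one before it is completed fails the run):
1. the index mark is lined up with the long scale line (y of index_mark in the frame of target_line between -0.003 and 0.003 m and x of index_mark in the frame of target_line above -0.02 m), for 0.3 s.
2. the start button is pressed right down, with the dial set (all of step 1 and value of joint start above 0.0045 m and contact force between the fingers and start above 0.5 N), for 0.04 s.
At the end, for the whole second after the job is handed in: the outer end of the index mark is within 3 mm sideways of the long scale line (about 3 degrees), the dial is at rest, the start button has been pressed at least 4.5 mm after that and is up again (within 1.5 mm), the counter is within 15 mm and every bystander within 30 mm of where it stood (all of step 1 and value of joint start below 0.0015 m and velocity of joint dial between -0.05 and 0.05 rad/s and distance of counter_top from where it was at the start of the episode below 0.015 m and distance of each of bead_jar, bin_a, bin_b, driver, glue, wire_spool, findings_cup from where it was at the start of the episode below 0.03 m); the robot touches nothing.
It fails at once if the start button pressed (over 3 mm) while the dial is not lined up (value of joint start above 0.003 m and not (y of index_mark in the frame of target_line between -0.003 and 0.003 m and x of index_mark in the frame of target_line above -0.02 m)).
It fails at once if the dial is squeezed or pushed hard (over 20 N) (contact force between the fingers and dial above 20 N).
It fails at once if the counter is lifted (over 8 mm) or shoved (over 15 mm) (height (world z) of counter_top above 0.068 m or distance of counter_top from where it was at the start of the episode above 0.015 m).
It fails at once if the scale ring is turned (its long line moves over 20 mm) (distance of target_line from where it was at the start of the episode above 0.02 m).
It fails at once if a bystander is lifted or moved by over 30 mm (distance of any of bead_jar, bin_a, bin_b, driver, glue, wire_spool, findings_cup from where it was at the start of the episode above 0.03 m).
It also fails if it takes over 48 s, if anything falls off the work surface, if the arm or the gripper's body presses on something with over 40 N, if the wrist force passes 120 N, or if a joint passes its speed limit or range.

## Working session

There is one attempt and no reset: what is moved stays moved. The work goes in short steps, Python scripts to look and compute and a tool call to move; the robot and the scene stay as the last step left them, time stands still between calls to the robot, and variables do not carry over. Pictures are saved under pics/ and viewed, at most 10 in all, crops included, and the job is handed in when it is done.

Besides the shell and the picture viewer there is one more tool, called as a command line: name --argument value ..., lists and objects as JSON in quotes. step_arm: Moves the arm, as the interface text tells. Shifts and turns lie within -1 to 1; 1 stands for 0.04 m of shift or 5 degrees of turn. Its arguments: {"type":"object","properties":{"commands":{"type":"array","items":{"type":"number"}},"newtons":{"type":"number"}},"required":["commands"]}

```bash
ls; mkdir -p pics
python3 - <<'E'
from bench import sensors, optics
import cv2, pickle
o=sensors.get_obs(); print(o["time"],o["position"],o["orientation"],o["opening"])
d={}
for n in("top","side"):
    c=optics.read_camera(n); d[n]=c; cv2.imwrite(f"pics/{n}0.png",c["frame"][:,:,::-1]); print(n,c["intrinsics"],c["R"],c["t"])
pickle.dump(d,open("cams0.pkl","wb"))
E
```

```text
pics
0.0 [158.49461149 473.87691464 230.81813926] [[-9.48353164e-01  3.17216253e-01 -3.53632589e-04]
 [ 3.17216450e-01  9.48352616e-01 -1.01942608e-03]
 [ 1.19898683e-05 -1.07895403e-03 -9.99999418e-01]] 1.002011034798876
top [[516.95347634   0.         319.70179572]
 [  0.         516.95347634 242.29266833]
 [  0.           0.           1.        ]] [[-0.02671839 -0.99963093  0.00491223]
 [-0.99377484  0.02602956 -0.10832375]
 [ 0.10815591 -0.00777589 -0.99410353]] [ 11.27865753 589.41309004 988.00422959]
side [[537.28108368   0.         323.28159524]
 [  0.         537.28108368 229.60571467]
 [  0.           0.           1.        ]] [[-0.99972431  0.01868789 -0.01421525]
 [ 0.0234487   0.76337041 -0.64553527]
 [-0.00121219 -0.64569063 -0.76359816]] [ 558.47149532   20.50388498 1057.13066189]
```

View pics/top0.png

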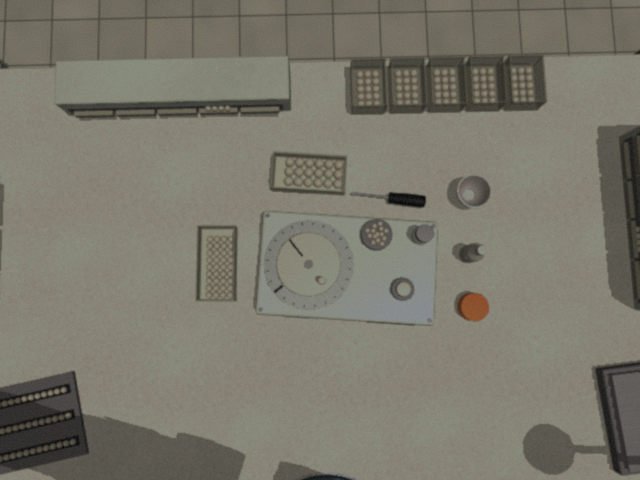

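View pics/side0.png

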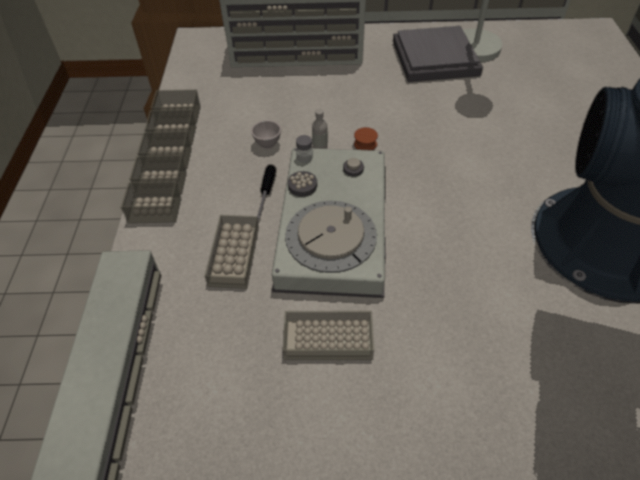

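The top view shows the dial near pixel (308,264). The index mark runs to about (291,239), the post is at (320,280), the long line at (278,289) and the button at (402,288). I'll enlarge this for accurate readings.

```bash
cat > h.py <<'E'
import numpy as np, pickle, cv2
def ray(c,u,v,z):
    "world point at height z seen at pixel"
    K,R,t=c["intrinsics"],c["R"],c["t"]
    d=R.T@np.linalg.solve(K,[u,v,1]); C=-R.T@t
    return C+d*(z-C[2])/d[2]
def proj(c,X):
    p=c["intrinsics"]@(c["R"]@np.asarray(X,float)+c["t"]); return p[:2]/p[2]
def crop(c,u0,v0,w,h,s,name):
    cv2.imwrite(name,cv2.resize(c["frame"][v0:v0+h,u0:u0+w,::-1],None,fx=s,fy=s,interpolation=cv2.INTER_CUBIC))
E
python3 - <<'E'
from h import *
d=pickle.load(open("cams0.pkl","rb"))
crop(d["top"],250,205,200,125,4,"pics/topc.png")
crop(d["side"],265,140,130,160,3.7,"pics/sidec.png")
E
```

```text
(no output)
```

View pics/topc.png

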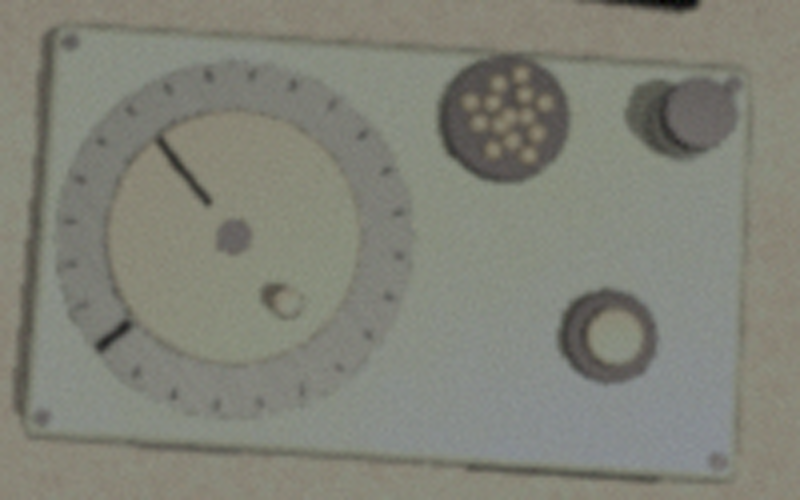

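View pics/sidec.png

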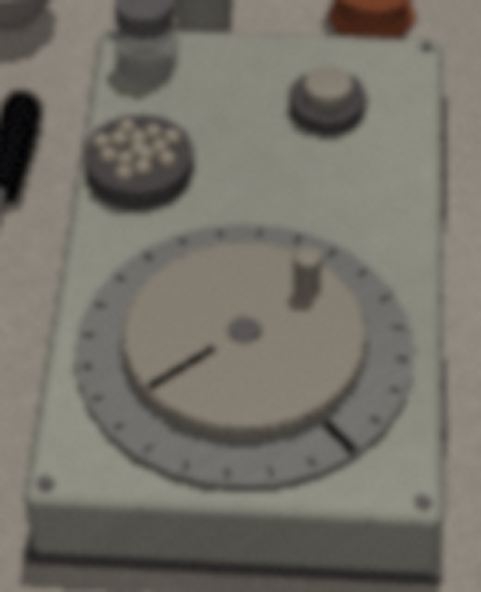

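The crop shows, in crop pixels, the dial centre at (234,237), the index mark from (210,204) to (160,138) and the target line from (131,323) to (100,350). The post top is at (291,303) and the button cap at (615,337). The side crop agrees with this.

```bash
cat > m.py <<'E'
from h import *
from scipy.optimize import least_squares
d=pickle.load(open("cams0.pkl","rb")); T,S=d["top"],d["side"]
ft=lambda x,y:((x+.5)/4-.5+250,(y+.5)/4-.5+205)
fs=lambda x,y:((x+.5)/3.7-.5+265,(y+.5)/3.7-.5+140)
P={"center":(ft(234,237),fs(244,330),79),"idx_out":(ft(160,138),fs(150,386),79),"idx_in":(ft(210,204),fs(214,349),79),
"tgt_in":(ft(131,323),fs(327,422),66),"tgt_out":(ft(100,350),fs(352,453),66),"post":(ft(291,303),fs(307,257),107),"button":(ft(615,337),fs(330,85),None),
"jar":(ft(700,115),fs(146,5),None)}
c=None
for n,(a,b,z) in P.items():
    r=least_squares(lambda X:np.r_[proj(T,X)-a,proj(S,X)-b],[400,0,80])
    print(n,"tri",r.x.round(1),"res",r.fun.round(1),end=" ")
    if z:
        p=ray(T,*a,z);q=ray(S,*b,z)
        if c is None:c=(p,q)
        for k,w in((0,p),(1,q)):
            e=w-c[k]; print(w[:2].round(1),"r%.1f a%.1f"%(np.hypot(*e[:2]),np.degrees(np.arctan2(e[1],e[0]))),end=" ")
    print()
print("corners",[ray(T,*ft(*k),60)[:2].round(1) for k in((52,27),(749,66),(737,480),(26,434))])
E
python3 m.py
```

```text
center tri [544.5  18.9  76.1] res [-0.  0. -0. -0.] [544.3  18.8] r0.0 a0.0 [544.6  21.3] r0.0 a0.0 
idx_out tri [591.6  52.7  75.8] res [-0.   0.3 -0.3 -0. ] [591.9  52.5] r58.3 a35.3 [590.9  55.4] r57.5 a36.3 
idx_in tri [560.   29.8  75.1] res [-0.   0.2 -0.2 -0. ] [560.1  29.7] r19.2 a34.6 [559.6  33.1] r19.1 a38.0 
tgt_in tri [505.8  68.7  64.6] res [-0.  0. -0. -0.] [505.8  68.6] r63.0 a127.7 [505.8  69.8] r62.1 a128.6 
tgt_out tri [494.   84.   59.4] res [ 0.  -0.2  0.2  0. ] [493.5  83.5] r82.2 a128.2 [494.9  88.8] r83.8 a126.3 
post tri [512.3  -6.8 100.5] res [ 0.  -0.1  0.1  0. ] [511.8  -6.7] r41.3 a-141.9 [512.9  -0.9] r38.7 a-144.9 
button tri [ 492.5 -158.1   75.4] res [-0.   0.2 -0.3 -0. ] 
jar tri [ 593.1 -197.3  102.5] res [-0.   0.1 -0.1 -0. ] 
corners [array([649.3, 104.4]), array([ 621.6, -231.2]), array([ 424.5, -215.4]), array([455. , 119.6])]
```

step_arm --commands '[0,0,-0.93,0,0,0,0,0,0,-0.93,0,0,0,0,0,0,-0.93,0,0,0,0,0,0,-0.93,0,0,0,0,0,0,0,0,0,0,0,0,0,0,0,0,0,0]' --newtons 20

```text
time: 0.7
position: [158.6, 474.1, 231.1]
orientation: [[-1.0, 0.001, -0.0], [0.001, 1.0, -0.0], [0.0, -0.0, -1.0]]
wrist_force: [0.1, 0.2, -0.4]
opening: 0.003
grasp_force: 0.0
```

step_arm --commands '[0,0,0,-0.4,-0.6,0,0,0,0,0,-0.48,-0.75,0,0,0,0,0,-0.48,-0.75,0,0,0,0,0,-0.48,-0.75,0,0,0,0,0,-0.48,-0.75,0,0,0,0,0,-0.48,-0.75,0,0,0,0,0,-0.48,-0.75,0,0,0,0,0,-0.48,-0.75,0,0,0,0,0,-0.48,-0.75,0,0,0,0,0,-0.48,-0.75,0,0,0,0,0,-0.48,-0.75,0,0,0,0,0,-0.48,-0.75,0,0,0,0,0,-0.48,-0.75,0,0,0,0,0,-0.48,-0.75,0,0,0,0,0,-0.48,-0.75,0,0,0,0,0,-0.4,-0.6,0,0,0,0,0,0,0,0,0,0,0,0,0,0,0,0]'

```text
time: 2.5
position: [460.2, 6.4, 231.1]
orientation: [[-1.0, 0.001, -0.001], [0.001, 1.0, 0.0], [0.001, 0.0, -1.0]]
wrist_force: [-0.4, -0.3, 1.1]
opening: 0.001
grasp_force: 0.0
```

step_arm --commands '[0,0,0,0,-0.3,0.5,0,0,0,0,0,0,0.8,0,0,0,0,0,0,0.8,0,0,0,0,0,0,0.8,0,0,0,0,0,0,0.4,0,0,0,0,0,0,0.23,0,0,0,0,0,0,0,0]'

```text
time: 3.2
position: [459.6, -4.7, 89.6]
orientation: [[-1.0, -0.002, -0.001], [-0.002, 1.0, 0.0], [0.001, 0.0, -1.0]]
wrist_force: [-0.0, 0.8, 0.2]
opening: 0.002
grasp_force: 0.0
```

Run:
```python
from h import *
from bench import optics
S=optics.read_camera("side");T=optics.read_camera("top")
pickle.dump({"top":T,"side":S},open("c1.pkl","wb"))
a=cv2.resize(T["frame"][205:330,250:400,::-1],None,fx=4,fy=4,interpolation=cv2.INTER_CUBIC)[:,:400]
crop(S,265,140,130,160,3.7,"pics/s1.png")
```

```text
(no output)
```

View pics/s1.png

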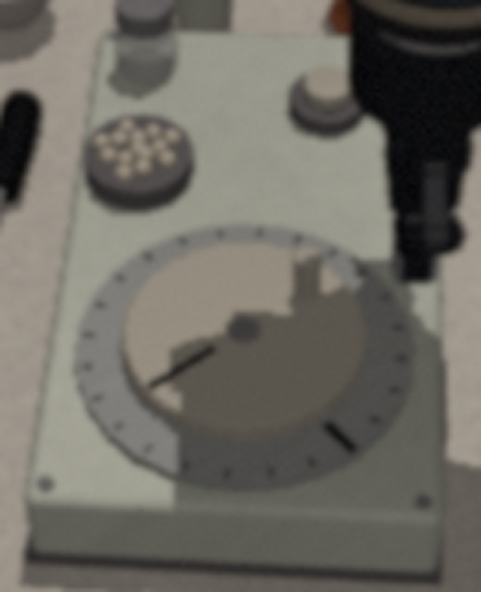

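The gripper is above the table-side ring edge, with the tip at crop (412,275). The post at (307,257) is clear and the dial hasn't moved. Now I'll push toward +x along the post's circle.

step_arm --commands '[0,0,0,-0.15,0,0,0,0,0,0,-0.15,0,0,0,0,0,0,-0.15,0,0,0,0,0,0,-0.15,0,0,0,0,0,0,-0.15,0,0,0,0,0,0,-0.12,0,0,0,0,0,0,-0.12,-0.14,0,0,0,0,0,-0.12,-0.1,0,0,0,0,0,-0.12,-0.08,0,0,0,0,0,0,0,0,0]'

```text
time: 4.3
position: [509.2, -18.7, 89.6]
orientation: [[-1.0, -0.001, -0.002], [-0.001, 1.0, -0.001], [0.002, -0.001, -1.0]]
wrist_force: [-1.5, -1.2, -0.2]
opening: -0.002
grasp_force: 0.9
```

```bash
cat > look.py <<'E'
import sys
from h import *
from bench import optics,sensors
n=sys.argv[1]
o=sensors.get_obs();print(o["time"],o["position"].round(1) if hasattr(o["position"],"round") else o["position"],o["wrist_force"])
S=optics.read_camera("side");T=optics.read_camera("top")
pickle.dump({"top":T,"side":S},open(n+".pkl","wb"))
cr=lambda c,u,v,w,h,s:cv2.resize(c["frame"][v:v+h,u:u+w,::-1],None,fx=s,fy=s,interpolation=cv2.INTER_CUBIC)
a=cr(T,255,210,105,110,3.8);b=cr(S,280,195,100,110,3.8)
cv2.imwrite(f"pics/{n}.png",np.hstack([a,b]))
E
python3 look.py l1
```

```text
4.3 [509.2 -18.7  89.6] [-1.46387972 -1.16859173 -0.2136531 ]
```

View pics/l1.png

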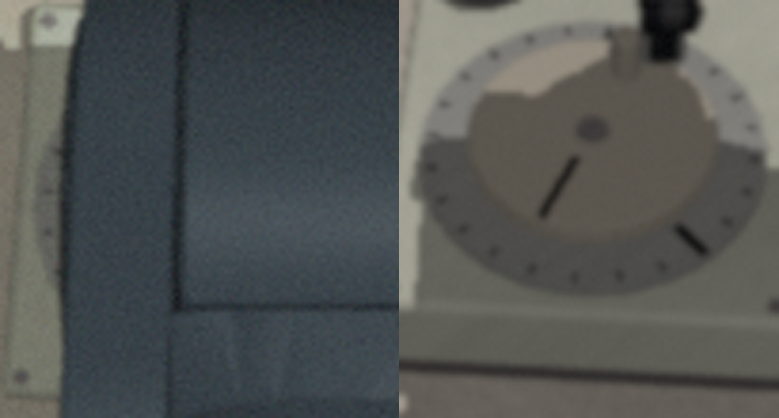

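The top view is blocked by the arm, but the side view is clear. The index runs (577,157)→(543,217) and the long line (678,228)→(706,254), so the push works. I'll compute the angles from the side view.

```bash
cat > ang.py <<'E'
from h import *
import sys
S=pickle.load(open("cams0.pkl","rb"))["side"]
f=lambda x,y:((x-399+.5)/3.8-.5+280,(y+.5)/3.8-.5+195)
c=ray(S,*f(593,129),79)
v=list(map(float,sys.argv[1:]))
for i in range(0,len(v),3):
    w=ray(S,*f(v[i],v[i+1]),v[i+2])-c; print("r%.1f a%.1f"%(np.hypot(*w[:2]),np.degrees(np.arctan2(w[1],w[0]))))
print(c)
E
python3 ang.py 577 157 79 543 217 79 678 228 66 706 254 66
```

```text
r19.0 a64.8
r58.4 a65.0
r64.1 a126.9
r83.9 a127.2
[544.34651257  20.76466214  79.        ]
```

step_arm --commands '[0,0,0,-0.1,0,0,0,0,0,0,-0.1,0,0,0,0,0,0,-0.1,0,0,0,0,0,0,-0.1,0,0,0,0,0,0,-0.1,0,0,0,0,0,0,-0.1,0,0,0,0,0,0,-0.1,0.03,0,0,0,0,0,-0.1,0.04,0,0,0,0,0,-0.08,0.04,0,0,0,0,0,0,0,0,0]'

```text
time: 5.4
position: [545.3, -13.1, 90.1]
orientation: [[-1.0, -0.002, 0.0], [-0.002, 1.0, 0.0], [-0.0, 0.0, -1.0]]
wrist_force: [-0.3, 1.2, 0.3]
opening: 0.001
grasp_force: 0.0
```

```bash
python3 look.py l2
python3 - <<'E'
import cv2
a=cv2.imread("pics/l2.png")[:,399:]; cv2.imwrite("pics/l2s.png",cv2.resize(a,None,fx=1.4,fy=1.4,interpolation=cv2.INTER_CUBIC))
E
```

```text
5.4 [545.3 -13.1  90.1] [-0.27398993  1.16410571  0.33091402]
```

View pics/l2s.png

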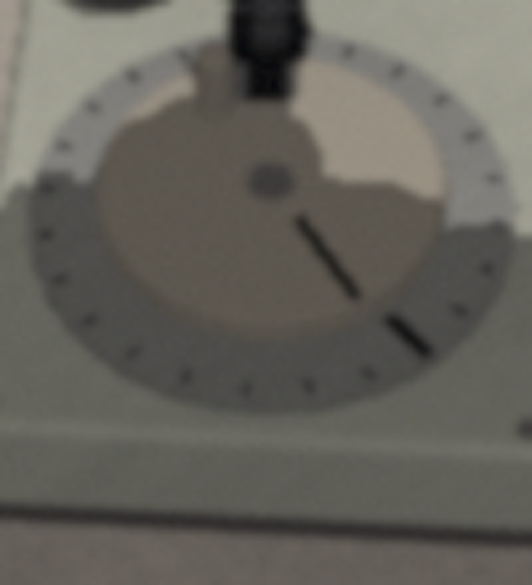

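```bash
python3 ang.py 611.9 155 79 654 212.1 79 676.1 227.1 66 705.4 253.6 66
```

```text
r18.6 a117.4
r58.2 a117.6
r63.1 a126.6
r83.5 a127.1
[544.34651257  20.76466214  79.        ]
```

The index is at 117.5° and the line at about 127.2°. I'll push a little further and then measure with a line fit.

step_arm --commands '[0,0,0,-0.06,0.04,0,0,0,0,0,-0.06,0.04,0,0,0,0,0,0,0,0,0,0,0,0,0,0,0,0]'

```text
time: 5.9
position: [549.7, -10.2, 90.1]
orientation: [[-1.0, -0.002, 0.0], [-0.002, 1.0, 0.0], [-0.0, 0.0, -1.0]]
wrist_force: [-0.8, 0.2, -0.1]
opening: 0.001
grasp_force: 0.0
```

```bash
cat > fit.py <<'E'
# darkness-weighted lateral offset of index mark and target line, side view rectified to polar about the dial axis
from h import *
import sys
def pol(c,cen,z,r,a):
    A,R=np.meshgrid(np.radians(a),r)
    X=np.stack([cen[0]+R*np.cos(A),cen[1]+R*np.sin(A),np.full(A.shape,z)],-1)
    p=(X@c["R"].T+c["t"])@c["intrinsics"].T; p=p[...,:2]/p[...,2:]
    return cv2.remap(c["frame"].mean(2).astype(np.float32),p[...,0].astype(np.float32),p[...,1].astype(np.float32),cv2.INTER_CUBIC)
def fit(c,cen,z,r,a0,w=7):
    a=np.arange(a0-w,a0+w,.1); I=pol(c,cen,z,r,a); pts=[]
    for k in range(len(r)):
        d=np.clip(np.median(I[k])-I[k]-8,0,None); t=np.radians((d*a).sum()/d.sum()); pts.append([cen[0]+r[k]*np.cos(t),cen[1]+r[k]*np.sin(t)])
    vx,vy,x,y=cv2.fitLine(np.array(pts,np.float32),cv2.DIST_L2,0,.01,.01).ravel()
    p=np.array(pts); e=p-cen[:2]; n=np.degrees(np.arctan2(e[:,1],e[:,0]))
    return n.mean(), np.degrees(np.arctan2(vy,vx))%180, n.std()
c=pickle.load(open(sys.argv[1]+".pkl","rb"))[sys.argv[3] if len(sys.argv)>3 else "side"]
for dz,cen in ((0,(544.35,20.76)),(0,(544.3,18.8))):
    print("idx",np.round(fit(c,np.array(cen),79,np.arange(24,55,1.),float(sys.argv[2])),2),"tgt",np.round(fit(c,np.array(cen),66,np.arange(67,82,1.),127.3),2))
E
python3 fit.py l2 117.5; python3 look.py l3; python3 fit.py l3 124
```

```text
idx [117.22 118.04   0.29] tgt [1.2714e+02 1.2699e+02 2.0000e-02]
idx [115.71 118.06   0.61] tgt [1.2619e+02 1.2701e+02 5.0000e-02]
5.9 [549.7 -10.2  90.1] [-0.78078541  0.20047913 -0.07243147]
idx [124.14 125.2    0.33] tgt [1.2712e+02 1.2694e+02 3.0000e-02]
idx [122.3  125.35   0.8 ] tgt [1.2617e+02 1.2709e+02 6.0000e-02]
```

step_arm --commands '[0,0,0,-0.04,0.02,0,0,0,0,0,0,0,0,0,0,0,0,0,0,0,0]'

```text
time: 6.3
position: [551.1, -9.5, 90.1]
orientation: [[-1.0, -0.002, 0.0], [-0.002, 1.0, 0.0], [-0.0, 0.0, -1.0]]
wrist_force: [-0.7, 0.1, 0.8]
opening: 0.003
grasp_force: 0.6
```

```bash
python3 look.py l4; python3 fit.py l4 126.5
```

```text
6.3 [551.1  -9.5  90.1] [-0.74720538  0.09846375  0.84302918]
idx [126.59 128.41   0.45] tgt [1.2713e+02 1.2707e+02 4.0000e-02]
idx [124.66 128.29   0.86] tgt [1.2618e+02 1.2699e+02 6.0000e-02]
```

step_arm --commands '[0,0,0,0.15,0,0,0,0,0,0,0.35,0,0,0,0,0,0,0,0,-0.5,0,0,0,0,0,0,-0.8,0,0,0,0,0,0,-0.3,0,0,0,0,0.19,-0.74,0,0,0,0,0,0.19,-0.74,0,0,0,0,0,0.19,-0.74,0,0,0,0,0,0.19,-0.74,0,0,0,0,0,0.19,-0.74,0,0,0,0,0,0,0,0,0,0,0,0,0,0,0,0]'

```text
time: 7.6
position: [493.1, -157.9, 153.9]
orientation: [[-1.0, -0.0, -0.0], [-0.0, 1.0, 0.0], [0.0, 0.0, -1.0]]
wrist_force: [-0.0, 0.8, -0.2]
opening: 0.002
grasp_force: 0.0
```

```bash
python3 look.py l5; python3 fit.py l5 126.5; python3 fit.py l5 126.5 top
python3 - <<'E'
from h import *
d=pickle.load(open("l5.pkl","rb"))
cr=lambda c,u,v,w,h,s:cv2.resize(c["frame"][v:v+h,u:u+w,::-1],None,fx=s,fy=s,interpolation=cv2.INTER_CUBIC)
cv2.imwrite("pics/l5b.png",np.hstack([cr(d["top"],255,210,100,145,4),cr(d["side"],280,130,100,145,4)]))
E
```

```text
7.6 [ 493.1 -157.9  153.9] [-0.0133169   0.79333277 -0.17425362]
idx [126.99 126.6    0.44] tgt [1.2705e+02 1.2579e+02 8.0000e-02]
idx [125.14 126.28   0.39] tgt [1.2613e+02 1.2598e+02 2.0000e-02]
idx [128.78 126.04   0.89] tgt [1.2799e+02 1.2833e+02 8.0000e-02]
idx [126.95 125.93   0.57] tgt [1.2701e+02 1.2747e+02 7.0000e-02]
```

View pics/l5b.png

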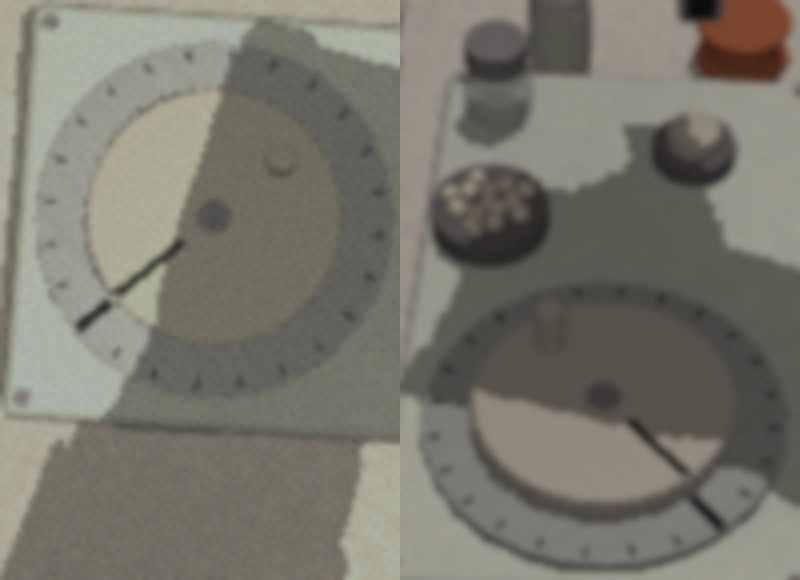

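Both views show the index and the long line in one straight line, with a difference of 1° or less. Next I'll press the button: descend quickly to just above it, then slowly.

step_arm --commands '[0,0,0,0,0,0.5,0,0,0,0,0,0,0.6,0,0,0,0,0,0,0.4,0,0,0,0,0,0,0.1,0,0,0,0,0,0,0.1,0,0,0,0,0,0,0,0]'

```text
time: 8.3
position: [493.7, -157.3, 86.4]
orientation: [[-1.0, -0.002, 0.0], [-0.002, 1.0, -0.0], [-0.0, -0.0, -1.0]]
wrist_force: [0.2, -0.1, -0.5]
opening: 0.007
grasp_force: 0.0
```

step_arm --commands '[0,0,0,0,0,0.05,0,0,0,0,0,0,0.05,0,0,0,0,0,0,0.05,0,0,0,0,0,0,0,0]'

```text
time: 8.7
position: [493.7, -157.7, 80.2]
orientation: [[-1.0, -0.002, 0.001], [-0.002, 1.0, -0.0], [-0.001, -0.0, -1.0]]
wrist_force: [0.6, 0.3, 2.2]
opening: 0.001
grasp_force: 1.2
```

step_arm --commands '[0,0,0,0,0,0.04,0,0,0,0,0,0,0.04,0,0,0,0,0,0,0,0]'

```text
time: 9.0
position: [493.6, -157.7, 77.0]
orientation: [[-1.0, -0.002, 0.001], [-0.002, 1.0, -0.0], [-0.001, -0.0, -1.0]]
wrist_force: [2.5, 0.2, 3.9]
opening: -0.002
grasp_force: 2.1
```

step_arm --commands '[0,0,0,0,0,0.04,0,0,0,0,0,0,0.04,0,0,0,0,0,0,0,0]'

```text
time: 9.3
position: [493.8, -157.8, 75.5]
orientation: [[-1.0, -0.002, 0.002], [-0.002, 1.0, -0.001], [-0.002, -0.001, -1.0]]
wrist_force: [-8.2, 3.3, 35.1]
opening: -0.0
grasp_force: 17.4
```

The force rises to a hard stop about 6 mm below first contact, so the button is right down. Now I'll release it and retreat.

step_arm --commands '[0,0,0,0,0,-0.08,0,0,0,0,0,0,-0.2,0,0,0,0,0,0,-0.6,0,0,0,0,0,0,-0.8,0,0,0,0,0,0,-0.6,0,0,0,0,0,0,0,0,0,0,0,0,0,0,0]'

```text
time: 10.0
position: [493.2, -157.6, 164.9]
orientation: [[-1.0, -0.002, -0.0], [-0.002, 1.0, -0.0], [0.0, -0.0, -1.0]]
wrist_force: [-0.6, 0.0, -0.4]
opening: 0.0
grasp_force: 0.0
```

```bash
python3 look.py l6; python3 fit.py l6 126.5; python3 fit.py l6 126.5 top
python3 - <<'E'
from h import *
d=pickle.load(open("l6.pkl","rb"))
cr=lambda c,u,v,w,h,s:cv2.resize(c["frame"][v:v+h,u:u+w,::-1],None,fx=s,fy=s,interpolation=cv2.INTER_CUBIC)
cv2.imwrite("pics/l6b.png",np.hstack([cr(d["top"],255,210,100,145,4),cr(d["side"],280,130,100,145,4)]))
E
```

```text
10.0 [ 493.2 -157.6  164.9] [-0.60101074  0.01171315 -0.35438279]
idx [127.1  126.57   0.31] tgt [1.2706e+02 1.2558e+02 9.0000e-02]
idx [125.19 126.57   0.44] tgt [1.2614e+02 1.2584e+02 3.0000e-02]
idx [128.87 125.88   0.88] tgt [1.2801e+02 1.2793e+02 7.0000e-02]
idx [126.97 126.01   0.52] tgt [1.2704e+02 1.2732e+02 5.0000e-02]
```

View pics/l6b.png

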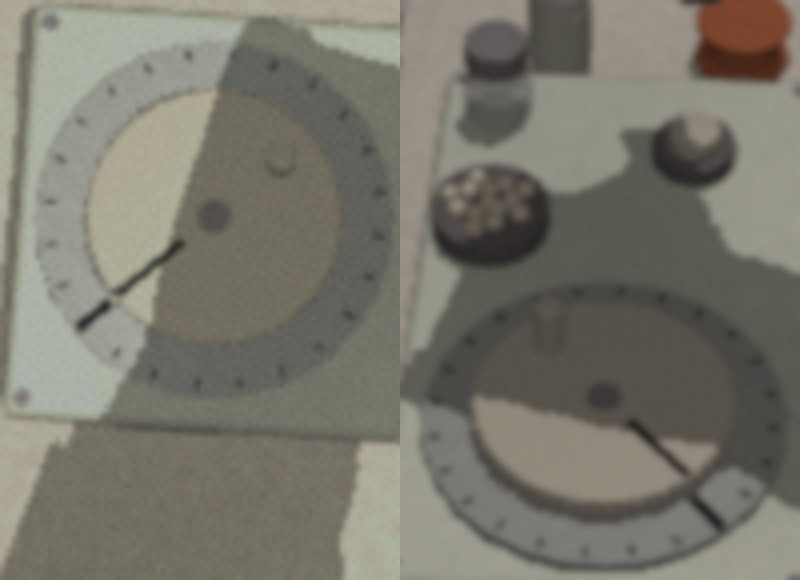

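The index is still in line with the long line, the button is back up and nothing else has moved.

```bash
python3 -c "
from bench import order; print(order.job_done())"
```

```text
the job is handed in; nothing more can be done
None
```

The dial is lined up with the long scale line to within about 1° by camera, the start button was pressed to its stop and came back up, the counter looked unmoved, and the job is handed in; no verdict was returned.

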